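# Press a box bottom home on the treadle press

## Robot

A 7-joint arm with a two-finger parallel gripper is mounted at the origin on the work surface. World frame = base frame: x ahead of the robot, y to its left, z up, the work surface at z = 0. Lengths are in m, angles in rad, forces in N, time in s.
With the tool pointing down it reaches from about 0.425 to 0.975 m from the base axis. Payload 16.7 kg.
Tool frame: the origin (TCP) lies at the very end of the fingers, on their centre line; the grasp point (between the pads) lies 19 mm behind it; z points along the fingers, y is the line along which they close (so a half turn about z gives the same grasp; the last joint's range is limited). The gripper opens to 85 mm and grips with 20 to 120 N. Pads are 22 mm wide; open, the fingers measure 114 mm over their backs; the gripper's body (76 mm by 85 mm) begins 54 mm behind the grasp point. The pads swing forward as they close: fully open they stand 13 mm farther back than shut.
Start: joints at [1.177, 0.426, 0.074, 1.606, -0.034, 1.111, -0.067], TCP at [0.164, -0.655, 0.231] pointing down, gripper open.
Joint ranges: [-2.85, 2.85], [-0.5, 2.14], [-1.23, 1.37], [0.21, 2.46], [-1.02, 4.16], [0.16, 2.05], [-2.73, 2.73]. Speed limits (rad/s): [1.89, 1.89, 2.39, 2.39, 3.01, 3.01, 3.01].

## Interface

Orientations are given as a unit quaternion [x, y, z, w].
In Python, from bench import manip, imaging, nets gives the robot as it stands. Calls block until the motion is done:
- manip.move_pose(position, orientation): joint-space move of the TCP to a pose.
- manip.movel(position, ori=None, rate=0.15, until_force=None): straight line of the TCP; ori=None keeps the orientation; rate is the mean speed in m/s. With until_force (N) it stops when the force on the tool has changed by that much, and returns True; else False.
- manip.movej(angles): joint-space move.
- manip.set_gripper(opening, newtons=None): finger opening in m; newtons is the grip in N (None keeps the last); returns when the fingers have stopped.
- manip.wait(seconds).
- manip.ik(position, orientation): joint angles nearest the present ones, or None.
- imaging.capture(name): name is "side" or "top" or "wrist"; returns a dict with "img" (420x560x3 uint8, red, green, blue), "camera_matrix" (3x3 intrinsics, pixels), "rvec" (rotation vector, rad) and "tvec" (3), from world to camera coordinates, as OpenCV has them. Camera axes: x right, y down, z forward; pixel columns grow to the right and rows downward; lengths in m; the calibration is good to about 2 mm. A picture is of the moment at which its call begins. There is no depth.
A pose or a line that the arm cannot do raises manip.MotionError and nothing moves.
- manip.sign_off(): hands the job in; it is judged then, once.
Trained networks look in the newest picture that a camera, given by its name, has taken for a name from the list of things; names that differ only in an ending like _2 or _b are one class to them, and where a whole thing is asked for, a point or a joint stands for the part that bears it (a point fixed in the world has none). Each returns a list of dicts, best first, with "confidence" (0 to 1); they miss things now and then, are a little off and sometimes report something else, mostly with a low value. They report only what shows in the picture. A call takes as long as a camera call. They do not tell look-alikes from the thing itself.
- nets.masks_of(camera, query): "mask" (420x560 bool, what is visible of it) and "centre" ([row, column] in pixels, amid what is visible of it).
Readings, each from a call of its own:
- manip.get_clock(): time.
- manip.get_qpos(): joint angles.
- manip.get_joint_vel(): joint speeds.
- manip.get_tau(): joint torques, N m.
- manip.get_tcp_pos(): TCP position.
- manip.get_eef_rot(): TCP orientation.
- manip.get_force(): force on the tool from outside, world axes, zero at the start.
- manip.get_torque(): the same for the moment, N m.
- manip.get_grip_width(): finger opening in m.
- manip.get_finger_force(): force on a finger pad.
Only numpy, scipy, OpenCV 4.12 (cv2) and the standard library are available. Lean on these libraries where they do the work, as an engineer would, in place of code of your own. Each camera call takes 0.05 s, during which the arm holds its last target. There are 200 camera calls.

## Task

Unlock the treadle press: pull the black-headed lock plug straight up out of its sprung socket and put it in the empty wooden tray beside the press. Then push the press's treadle right down to its stop and keep it there for about a second, so that the ram presses the bottom board flush into the square box, and let the treadle spring back up. Leave the other things on the bench where they are.

Things in the scene. Friction and masses are not known exactly. Their poses are not given: they have to be found in the camera images.
- press: Treadle press fixed to the bench, base 250 x 215 mm, 200 mm tall at the ram's crossbar (22 x 188 mm, over the box). Origin on the bench near the base's middle; own -x points to the treadle's free end, own +y to the lock plug's side (away from the robot). In its frame, mm: box centre (40, 0), an 86 mm square box with its rim 90 high; hinge axis along y at x 130, z 36; socket axis (98, 165).
- tread_top (a point): Middle of the upper face of the treadle's wooden foot plate (75 mm along the press's x, 110 mm along its y, 10 mm thick). About 100 mm above the bench at rest, sloping up to its free end by 0.2 rad; it swings down about 55 mm about the hinge 272 mm away and is level, 45 mm up, at the stop. About 10 N at the plate takes it there. Nothing stands above the plate.
- treadle (a joint): Treadle angle in rad: 0 = up (sprung), 0.20 = at its bottom stop. Blocked at about 0.03 by the lock plug while that is in the socket.
- board (a joint): How far the bottom board (66 mm square, in the box's mouth under the ram) has been pressed in, in m: at the start it stands proud (0 = 10 mm proud), 0.010 = flush with the box's rim. It stays where it is pressed.
- plug: Lock plug, 96 mm long, 70 g. Origin at its shank's tip, own z towards the head. Steel shank 14 mm square (first 30 mm in the socket), then flange and neck, then a black head from 56 to 96 mm, 32 mm along own x, 18 mm along own y: grip across own y. At the start upright in the socket, yaw as the press, top 121 mm above the bench. A sprung detent holds it: pull straight up, 5 to 15 N, 30 mm.
- plug_grip (a point): Middle of the plug's black head, 76 mm above the plug's origin; 101 mm above the bench at the start.
- socket_mouth (a point): Middle of the socket's mouth, on top of the grey socket block (42 mm square), 55 mm above the bench. A steel ear of the treadle, 75 mm high, stands close to the plug's neck on the press's +x side, below the head.
- tray: Empty wooden tray fixed to the bench, to the robot's right of the press: outside 160 mm (own x) x 190 mm (own y) x 28 mm tall, walls 8 mm, floor 8 mm thick. Origin at its centre on the bench.
- mallet: Bystander: wooden mallet lying down, head 75 x 130 x 64 mm, handle 200 mm to own -x. Origin under it, between head and handle.
- chisel: Bystander: chisel, 255 mm long along own x, wooden handle, lying down. Origin under its middle.
- loose_box: Bystander: open square wooden box, 86 mm, 60 mm tall. Origin under its centre.
- far_box: Bystander: open square wooden box, 86 mm, 60 mm tall, of darker wood. Origin under its centre.
- blanks: Bystander: wooden block 120 x 90 x 45 mm. Origin under its centre.
- glue_jar: Bystander: amber jar, 68 mm across, 85 mm tall. Origin under its centre.
- gauge: Bystander: wooden marking gauge, 200 mm long along own x, 60 mm tall. Origin under its middle.
Things that resemble listed ones, but are neither listed nor needed, are in the scene too. There is more than one size of the plug; the one meant has the size given above.

How it is judged:
On the way, in this order (a step that is already met when the one before it is completed fails the run):
1. the lock plug is out of its socket and in the tray, and the fingers have let go of it (x of plug_grip in the frame of tray between -0.09 and 0.09 m and y of plug_grip in the frame of tray between -0.105 and 0.105 m and height (world z) of plug_grip below 0.1 m and contact force between the fingers and plug below 0.1 N), for 0.2 s.
2. the treadle is down at its stop (within 0.012 rad) and held there 0.4 s (value of joint treadle above 0.188 rad), for 0.4 s.
At the end, for the whole second after the job is handed in: The board is pressed to within 2 mm of flush, the treadle is back up (below 0.03 rad), and the plug rests in the tray: its tip and the middle of its head within 90 mm (tray's x) and 105 mm (y) of the tray's centre, the middle of the head under 100 mm high (value of joint board above 0.008 m and value of joint treadle below 0.03 rad and x of plug in the frame of tray between -0.09 and 0.09 m and y of plug in the frame of tray between -0.105 and 0.105 m and x of plug_grip in the frame of tray between -0.09 and 0.09 m and y of plug_grip in the frame of tray between -0.105 and 0.105 m and height (world z) of plug_grip below 0.1 m and linear speed of plug below 0.03 m/s); the robot touches nothing.
It fails at once if a bystander (mallet, chisel, boxes, wooden block, glue jar, gauge) is moved by more than 40 mm (distance of any of mallet, chisel, loose_box, far_box, blanks, glue_jar, gauge from where it was at the start of the episode above 0.04 m).
It also fails if it takes over 70 s, if anything falls off the work surface, if the arm or the gripper's body presses on something with over 40 N, if the wrist force passes 120 N, or if a joint passes its speed limit or range.

## Working session

There is one attempt and no reset: what is moved stays moved. The work goes in short steps, each a Python script; the robot and the scene stay as the last script left them, time stands still between calls to the robot, and variables do not carry over. Pictures are saved under pics/ and viewed, at most 10 in all, crops included, and the job is handed in when it is done.

```bash
mkdir -p pics
python3 - <<'E'
from bench import manip, imaging, nets
import cv2, numpy as np
for c in ["top","side"]:
    r=imaging.capture(c); cv2.imwrite(f"pics/{c}1.png",r["img"][:,:,::-1])
    R=cv2.Rodrigues(np.array(r["rvec"],float))[0]; print(c,"campos",(-R.T@np.array(r["tvec"]).ravel()).round(3))
    for q in ["plug","press","tread_top","tray","socket_mouth","plug_grip"]:
        try: print(q,[(round(d["confidence"],2),np.round(d["centre"]).tolist(),int(d["mask"].sum())) for d in nets.masks_of(c,q)[:4]])
        except Exception as e: print(q,e)
print(manip.get_clock(),manip.get_eef_rot())
E
```

```text
top campos [0.324 0.015 1.303]
plug [(0.47, [184.0, 280.0], 95), (0.46, [202.0, 320.0], 172)]
press [(0.62, [234.0, 250.0], 6939), (0.36, [230.0, 206.0], 1961)]
tread_top [(0.8, [229.0, 211.0], 2313)]
tray []
socket_mouth [(0.59, [234.0, 254.0], 6922), (0.41, [284.0, 426.0], 533)]
plug_grip [(0.64, [184.0, 279.0], 99), (0.56, [200.0, 320.0], 167)]
side campos [0.14  1.249 1.133]
plug [(0.57, [206.0, 255.0], 154), (0.47, [185.0, 283.0], 257)]
press [(0.92, [246.0, 289.0], 6489), (0.46, [189.0, 376.0], 755)]
tread_top [(0.72, [269.0, 273.0], 1646)]
tray [(0.64, [164.0, 325.0], 1498)]
socket_mouth [(0.95, [249.0, 290.0], 6342)]
plug_grip [(0.5, [208.0, 258.0], 177), (0.5, [191.0, 285.0], 187)]
0.7 [ 9.92521937e-01  1.22066385e-01  2.26114894e-05 -2.92324889e-05]
```

View pics/top1.png

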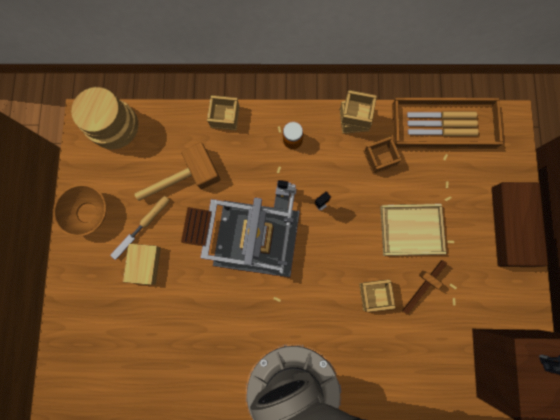

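View pics/side1.png

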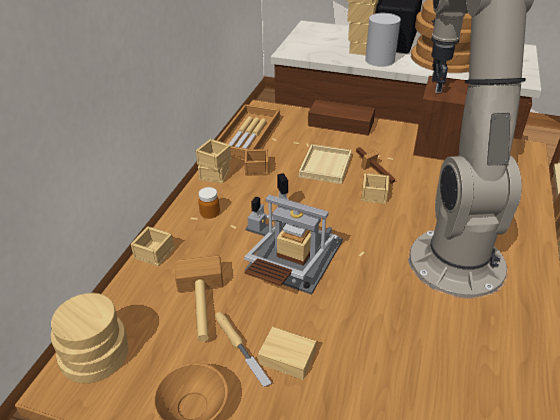

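The top view shows the press at about (234,250), its treadle plate at (226,197) and the tray at (230,413). Two black heads could be the plug: A at (184,282), in the press's socket block, and B at (200,322), standing free to the right and looking larger. By the description it's A. I'll compute positions and check the choice in a crop.

```bash
cat > h.py <<'E'
from bench import manip, imaging, nets
import cv2, numpy as np
from scipy.spatial.transform import Rotation as Ro
def cam(r):
    R=cv2.Rodrigues(np.array(r["rvec"],float))[0]; t=np.array(r["tvec"],float).ravel()
    return np.array(r["camera_matrix"],float),R,t
def at_z(r,rc,z):
    K,R,t=cam(r); d=R.T@np.linalg.solve(K,[rc[1],rc[0],1.]); c=-R.T@t
    return c+d*(z-c[2])/d[2]
def proj(r,p):
    K,R,t=cam(r); q=K@(R@np.asarray(p,float)+t); return (q[:2]/q[2])[::-1]  # row,col
def tri(r1,a,r2,b):
    P=[cam(r)[0]@np.c_[cam(r)[1],cam(r)[2]] for r in (r1,r2)]
    X=cv2.triangulatePoints(P[0],P[1],np.array(a[::-1],float).reshape(2,1),np.array(b[::-1],float).reshape(2,1))
    return (X[:3]/X[3]).ravel()
def down(yaw): # tool down, tool y at world angle yaw
    y=np.array([np.cos(yaw),np.sin(yaw),0]); z=np.array([0,0,-1.])
    return Ro.from_matrix(np.c_[np.cross(y,z),y,z]).as_quat()
E
python3 - <<'E'
from h import *
t=imaging.capture("top"); s=imaging.capture("side")
print("A",tri(t,(184,281),s,(206,257)).round(3),"B",tri(t,(200,322),s,(186,284)).round(3))
print("tread",tri(t,(227,197),s,(270,268)).round(3))
# tray outline by pixels (corners from picture) at rim height
for rc in [(206,382),(205,443),(255,445),(256,385)]: print("tray",at_z(t,rc,.028).round(3))
for rc in [(228,256),(228,244),(269,249),(266,240)]: pass
a=cv2.resize(t["img"][160:285,170:350],None,fx=4.4,fy=4.4,interpolation=cv2.INTER_CUBIC)
cv2.imwrite("pics/c1.png",a[:,:,::-1])
E
```

```text
A [0.623 0.041 0.098] B [ 0.575 -0.084  0.098]
tread [0.495 0.295 0.099]
tray [ 0.576 -0.28   0.028]
tray [ 0.581 -0.473  0.028]
tray [ 0.422 -0.471  0.028]
tray [ 0.417 -0.284  0.028]
```

View pics/c1.png

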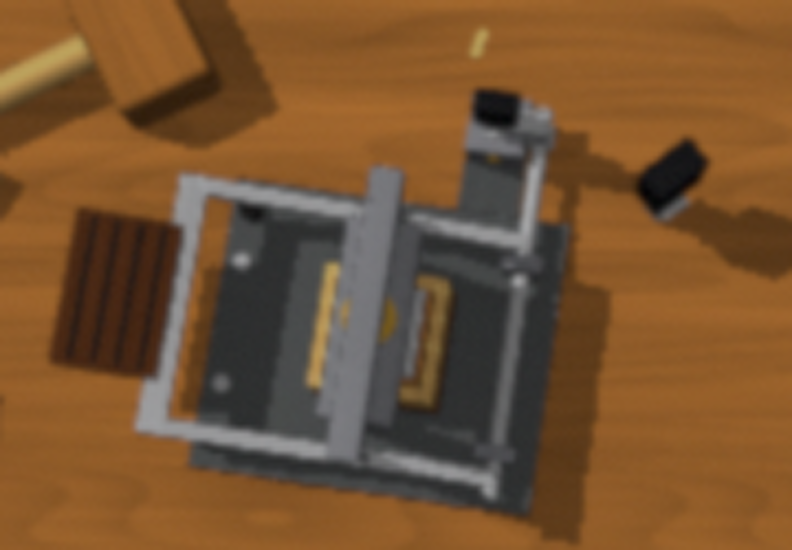

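The crop confirms A, at crop (497,108) → image (184.5,283), on the grey socket block beside the ear. B at crop (672,175) stands alone. A triangulates to z≈0.10, and the plate-to-plug distance is 284 mm against about 287 mm expected. The press yaw is about -98.4°, which matches the base edge. Next I'll go above the plug and look.

Run:
```python
from h import *
q=down(np.radians(-8.4))
p=manip.get_tcp_pos(); 
manip.movel([p[0],p[1],.33])
manip.set_gripper(.06,40)
manip.move_pose([.623,.041,.26],q)
print(manip.get_qpos(),manip.get_tcp_pos(),manip.get_clock())
w=imaging.capture("wrist"); cv2.imwrite("pics/w1.png",w["img"][:,:,::-1])
print([(round(d["confidence"],2),np.round(d["centre"],1).tolist(),at_z(w,d["centre"],.121).round(4)) for d in nets.masks_of("wrist","plug")])
print([(round(d["confidence"],2),np.round(d["centre"],1).tolist(),at_z(w,d["centre"],.121).round(4)) for d in nets.masks_of("wrist","plug_grip")])
K,R,t=cam(w); print((-R.T@t).round(3), proj(w,[.623,.041,.121]))
```

```text
[ 0.36366423  0.3995507  -0.69544012  1.65780807  0.27280421  1.18372076
 -0.54509964] [0.62315079 0.04001184 0.25995704] 4.925
[(0.87, [312.2, 258.7], array([ 0.5857, -0.0684,  0.121 ])), (0.78, [190.2, 289.6], array([0.6317, 0.0465, 0.121 ]))]
[(0.66, [196.3, 287.7], array([0.6294, 0.0414, 0.121 ])), (0.62, [314.7, 260.0], array([ 0.5864, -0.0713,  0.121 ]))]
[0.635 0.118 0.402] [197.79378228 280.41771621]
```

View pics/w1.png

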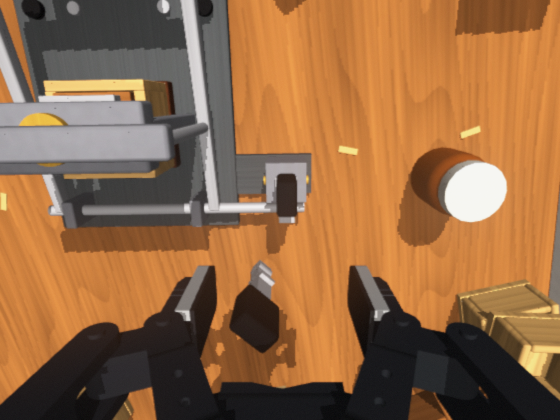

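The wrist view shows the plug head at rows 172–216, cols 277–298, in front of the grey socket. The taller look-alike is at (305,257) and the glue jar at (190,470). I'll fit the head's box model to the dark pixels in both views.

Run:
```python
from h import *
from itertools import product
w=imaging.capture("wrist")
g=w["img"].max(axis=2); m=np.zeros(g.shape,bool); m[168:220,270:304]=g[168:220,270:304]<60
n,l,st,_=cv2.connectedComponentsWithStats(m.astype(np.uint8)); k=1+np.argmax(st[1:,4]); m=l==k; print(st[k])
best=[]
for x,y,yaw in product(np.arange(.61,.645,.001),np.arange(.025,.06,.001),np.radians([-102,-98.4,-95])):
    c,s=np.cos(yaw),np.sin(yaw)
    P=[proj(w,[x+c*a-s*b,y+s*a+c*b,z])[::-1] for a,b,z in product((-.016,.016),(-.009,.009),(.081,.121))]
    h=np.zeros(g.shape,np.uint8); cv2.fillConvexPoly(h,cv2.convexHull(np.round(P).astype(np.int32)),1)
    best.append(((h&m).sum()/(h|m).sum(),x,y,np.degrees(yaw)))
best.sort(reverse=True); print(np.round(best[:6],3))
```

```text
[277 175  20  41 717]
[[ 7.27e-01  6.27e-01  4.10e-02 -9.84e+01]
 [ 7.25e-01  6.28e-01  3.80e-02 -9.50e+01]
 [ 7.25e-01  6.27e-01  3.70e-02 -9.50e+01]
 [ 7.24e-01  6.27e-01  4.00e-02 -1.02e+02]
 [ 7.21e-01  6.28e-01  4.10e-02 -1.02e+02]
 [ 7.19e-01  6.29e-01  3.70e-02 -9.50e+01]]
```

Run:
```python
from h import *
x,y=.627,.040
manip.movel([x,y,.15],rate=.15)
print(manip.movel([x,y,.086],rate=.06,until_force=12),manip.get_tcp_pos())
manip.set_gripper(.0,60); print("w",manip.get_grip_width(),manip.get_finger_force(),manip.get_force())
p=manip.get_tcp_pos()
manip.movel([p[0],p[1],p[2]+.045],rate=.04); print("up",manip.get_grip_width(),manip.get_force())
manip.movel([p[0],p[1],.30],rate=.15); print(manip.get_grip_width(),manip.get_force(),manip.get_clock())
w=imaging.capture("wrist"); cv2.imwrite("pics/w2.png",w["img"][:,:,::-1])
```

```text
False [0.6272983  0.04007253 0.08643889]
w 0.016945198752037524 58.376296162605286 [-1.81510641  0.11585609  5.10805059]
up 0.017007152356780304 [ 0.50186599  0.22239492 -1.11105985]
0.017247424033213332 [ 0.15209179 -0.72420339 -0.6753251 ] 10.2333
```

View pics/w2.png

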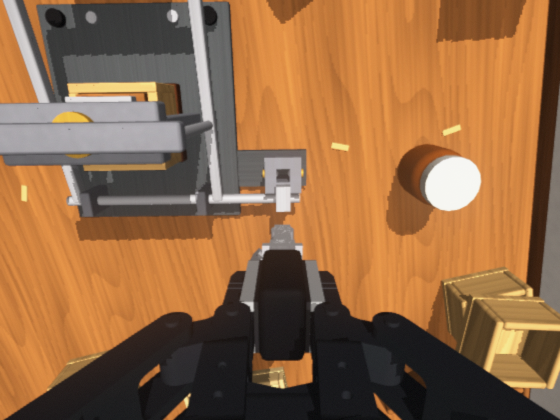

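The plug is in the grip and the socket at (172,283) is empty. Next I'll put the plug in the tray.

Run:
```python
from h import *
x,y=.499,-.377
manip.move_pose([x,y,.30],down(np.radians(-2)))
manip.movel([x,y,.11],rate=.15)
print(manip.movel([x,y,.062],rate=.03,until_force=4),manip.get_tcp_pos(),manip.get_force())
manip.set_gripper(.05); manip.wait(.3)
manip.movel([x,y,.30],rate=.15); print(manip.get_grip_width(),manip.get_clock())
w=imaging.capture("wrist"); t=imaging.capture("top")
cv2.imwrite("pics/w3.png",np.hstack([cv2.resize(w["img"],(400,300)),cv2.resize(t["img"],(400,300))])[:,:,::-1])
```

```text
True [ 0.49901539 -0.37697472  0.06924196] [-0.66534023 -0.09048196  7.78078801]
0.04977728160062828 16.9417
```

View pics/w3.png

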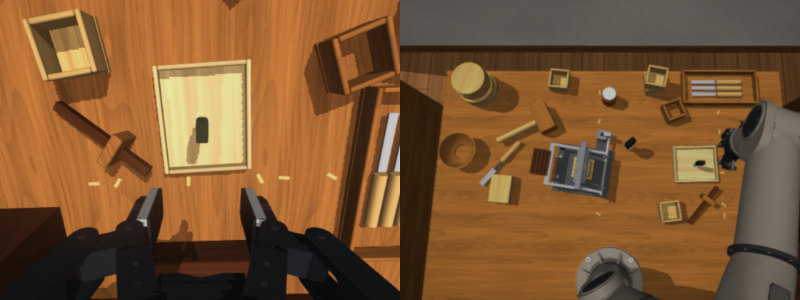

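The plug stands in the middle of the tray, at (130,201) in the wrist half of the picture. Nothing else has moved. Now the treadle.

Run:
```python
from h import *
q=down(np.radians(-8.4))
x,y=.4995,.303
manip.set_gripper(0,20)
p=manip.get_tcp_pos(); manip.movel([p[0],p[1],.34],rate=.2)
manip.move_pose([x,y,.30],q)
manip.movel([x,y,.125],rate=.15)
print(manip.movel([x,y,.075],rate=.05,until_force=25),manip.get_tcp_pos(),manip.get_force(),manip.get_clock())
print(manip.movel([x,y,.034],rate=.04,until_force=35),manip.get_tcp_pos(),manip.get_force())
manip.wait(1.2); f=manip.get_force(); print(manip.get_tcp_pos(),f)
s=imaging.capture("side"); cv2.imwrite("pics/s2.png",cv2.resize(s["img"][170:310,200:380],None,fx=4,fy=4)[:,:,::-1])
print(manip.get_clock())
```

```text
False [0.49945003 0.30324202 0.07530593] [-0.63277382  2.87645008  5.43076119] 22.8083
True [0.50014246 0.30493463 0.04340558] [ -8.03940019 -10.41964801  36.31096358]
[0.50011249 0.30490389 0.04367759] [-8.33408977 -7.46444919 31.86651316]
24.8667
```

View pics/s2.png

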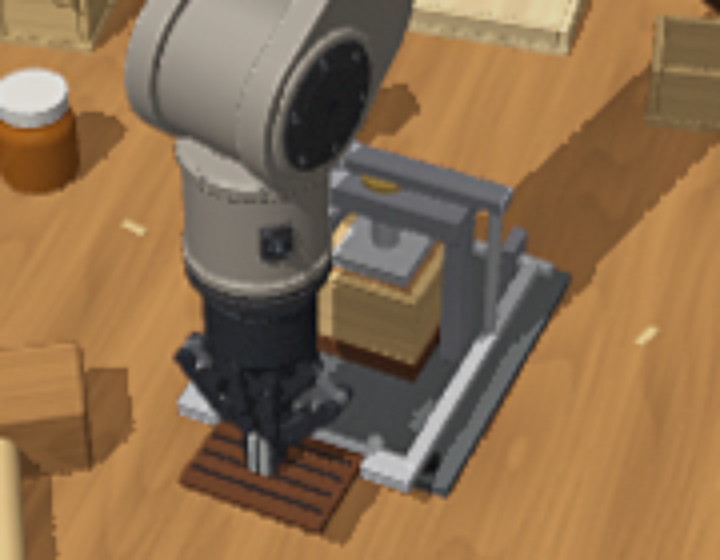

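The fingers at crop (262,450) hold the plate level and down, at z 0.0437 with 32 N. The treadle is at its stop and the ram is down on the box. Now I'll let it up and check.

Run:
```python
from h import *
p=manip.get_tcp_pos()
manip.movel([p[0],p[1],.14],rate=.06)
manip.movel([p[0],p[1],.33],rate=.2)
manip.move_pose([.50,-.15,.40],down(np.radians(-8.4)))
manip.wait(.5)
s=imaging.capture("side"); cv2.imwrite("pics/s3.png",cv2.resize(s["img"][130:310,200:400],None,fx=3.3,fy=3.3)[:,:,::-1])
print(manip.get_clock(),manip.get_force())
```

```text
29.975 [-0.34032338  0.35804863  0.82224534]
```

View pics/s3.png

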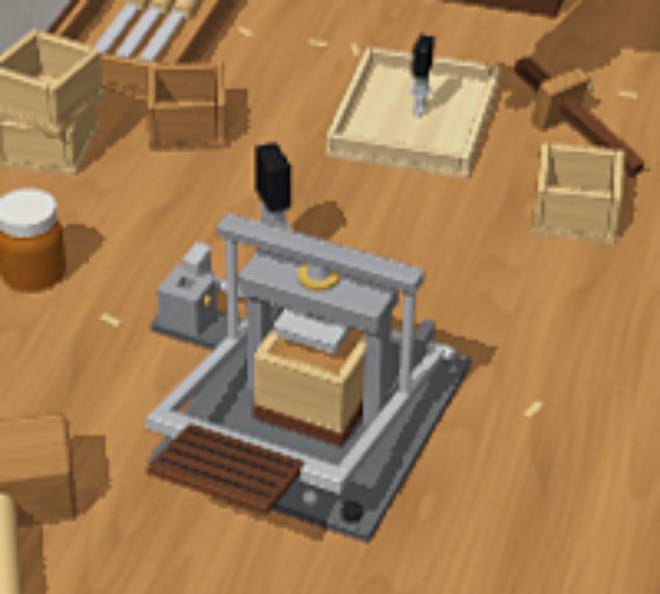

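The treadle is back up, with its plate at crop (225,467). The board lies flush in the box at (310,355), and the plug stands in the tray at (422,75). Handing in.

```bash
python3 -c "
from bench import manip
print(manip.sign_off())"
```

```text
the job is handed in; nothing more can be done
None
```

The job is handed in after about 30 s of robot time: the plug stands in the tray, the board looks flush in the last picture, and the treadle was held at its stop for over a second and has sprung back up; the judge's verdict was not shown.

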